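# Press the post bushing home in a microscope base

## Task

Take the middle-sized of the three bronze post bushings from the wooden rack (the only one that fits) and press it shank down into the empty post socket of the microscope base until its shoulder sits fully home, flush on the base all round; then let go. Press slowly and gently: the base stands on soft rubber feet and sinks under the load, and must never be squashed hard down on them (that takes about 28 N). Leave the other two bushings, the loose eyepiece and the glass dish where they are.

Things in the scene. Friction and masses are not known exactly. Their poses are not given: they have to be found in the camera images.
- bushing_mid_center (a point): Middle-sized bronze bushing, loose, upright in a rack pocket, 0.13 to 0.25 kg, 60 mm tall. From the foot up: greased shank 24 mm diameter, 22 long (lowest 4 mm tapers to 19), flange 38 mm diameter, 6 thick, its underside the shoulder, hub 30 mm diameter, 32 tall, to grip by, with a flat top and a plug 12 mm wide standing 3 mm proud on its centre, to push on. Origin at its centre, 30 mm above the foot; z up its axis.
- bushing_mid_shoulder (a point): The same bushing's shoulder: the centre of the flange's underside, 22 mm above the foot and 8 mm below the bushing's centre.
- bushing_big_center (a point): The biggest bushing (shank 31 mm, flange 50 mm, hub 40 mm diameter, 60 mm tall), too thick for the socket; in another pocket of the rack; its origin is at its centre, half-way up (30 mm above its foot), z up along its axis. To be left alone.
- bushing_small_center (a point): The smallest bushing (shank 17 mm, flange 28 mm, hub 22 mm diameter, 60 mm tall), too thin for the socket; in another pocket of the rack; its origin is at its centre, half-way up (30 mm above its foot), z up along its axis. To be left alone.
- rack: Fixed wooden block, 70 mm (its x) by 260 mm (its y), 22 mm high, origin at the centre of its underside on the bench. Three round pockets 36 mm wide and 10 mm deep at y = -85, 0 and +85 mm; which bushing stands in which pocket varies.
- bore_mouth (a point): The post socket: centre of the mouth of a round blind bore, 25 mm diameter, 40 mm deep, in the flat top of a cream microscope base (220 mm along x, 150 mm wide, top about 78 mm above the bench). The mouth lies on the base's centre line, 55 mm from its centre towards +x. Axes as the base, z up out of the bore.
- packing_ring (a joint): How far the tight ring inside the bore has been driven down, in m. At 0 it lies across the bore 8 mm below the mouth; starts at 0 to 0.004. The shank must drive it down ahead of itself with a steady push of about 16 N until the shoulder meets the base; then the push grows: 19 to 22 N is ample. It does not spring back; a bushing let go earlier stays standing proud.
- stand (a joint): How far the base has sunk on its soft rubber feet, in m: 0 to 0.001 unloaded; it rises again when let go and cannot move sideways. While the ring is being driven it has sunk 2 to 4 mm (it varies), so a push that ends at the seat's unloaded height leaves the bushing proud; with the shoulder home the push grows about 5 N a mm. Beyond 0.006 (a push of about 28 N) the feet are squashed.
- eyepiece: Loose black eyepiece standing on the bench beyond the base, 40 mm diameter, 60 mm tall; origin at the centre of its underside. To be left alone.
- dish: Loose glass dish lying on the bench beyond the base, 90 mm diameter, 13 mm high; origin at the centre of its underside. To be left alone.
Mind the look-alikes: they are no part of the job. Leave any blue look-alike of the part that bears bushing_mid_center alone.

How it is judged:
By the outcome, as a careful person would: the job done as asked, in the order asked, and still so for the second after the job is handed in, with the robot touching nothing.
It also fails if it takes over 48 s, if anything falls off the work surface, if the arm or the gripper's body presses on something with over 40 N, if the wrist force passes 120 N, or if a joint passes its speed limit or range.

## Robot

A 7-joint arm with a two-finger parallel gripper is mounted at the origin on the work surface. World frame = base frame: x ahead of the robot, y to its left, z up, the work surface at z = 0. Lengths are in mm, angles in rad, forces in N, time in s.
With the tool pointing down it reaches from about 400 to 875 mm from the base axis. Payload 19.3 kg.
Tool frame: the origin (TCP) lies at the very end of the fingers, on their centre line; the grasp point (between the pads) lies 19 mm behind it (grip_point_offset is the z of the grasp point in the tool frame, in mm); z points along the fingers, y is the line along which they close (so a half turn about z gives the same grasp; the last joint's range is limited). The gripper opens to 85 mm and grips with 20 to 120 N. Pads are 22 mm wide; open, the fingers measure 114 mm over their backs; the gripper's body (76 mm by 85 mm) begins 54 mm behind the grasp point. The pads swing forward as they close: fully open they stand 13 mm farther back than shut.
Start: joints at [1.093, 0.521, -0.036, 1.599, 0.021, 1.021, -0.113], TCP at [247.841, -573.75, 231.291] pointing down, gripper open.
Joint ranges: [-2.91, 2.91], [-0.3, 2.13], [-1.5, 1.42], [0.17, 2.43], [-1.26, 4.41], [0.16, 1.93], [-2.52, 2.52]. Speed limits (rad/s): [1.89, 1.89, 2.39, 2.39, 3.01, 3.01, 3.01].

## Interface

Orientations are given as a 3x3 rotation matrix whose columns are the frame's x, y, z axes.
In Python, from workcell import movep, movel, goto_joints, open_gripper, clamp, wait, inverse_kinematics, read_state, camera, PlanningError, finish_job, grip_point_offset gives the robot as it stands. Calls block until the motion is done:
- movep(position, orientation): joint-space move of the TCP to a pose.
- movel(position, frame=None, max_speed=150, guard=None): straight line of the TCP; frame=None keeps the orientation; max_speed is the mean speed in mm/s. With guard (N) it stops when the force on the tool has changed by that much, and returns True; else False.
- goto_joints(angles): joint-space move.
- open_gripper() and clamp(): open the fingers fully, or close them until they stop; the grip force is fixed at half the most.
- wait(seconds).
- inverse_kinematics(position, orientation): joint angles nearest the present ones, or None.
- read_state(): the state.
- camera(name): name is "side" or "top"; returns a dict with "image" (400x640x3 uint8, blue, green, red), "range_z" (400x640 float32, mm along the optical axis (not along the pixel's ray), 0 where there is no reading), "fx", "fy", "cx", "cy" (pixels), "cam_to_world" (4x4, takes a point from camera to world coordinates). Camera axes: x right, y up, looking along -z (the intrinsics and any distortion apply to the point x, -y, -z); pixel columns grow to the right and rows downward; lengths in mm; the calibration is good to about 2 mm. A picture is of the moment at which its call begins.
A pose or a line that the arm cannot do raises PlanningError and nothing moves.
- finish_job(): hands the job in; it is judged then, once.
The state is a dict: "time": time; "qpos": joint angles; "qvel": joint speeds; "joint_efforts": joint torques, N m; "eef_pos": TCP position; "tool_rot": TCP orientation; "ft_force": force on the tool from outside, world axes, zero at the start; "torque": the same for the moment, N m; "finger_gap": finger opening in mm; "gripper_force": force on a finger pad.
Only numpy, scipy, OpenCV 4.12 (cv2) and the standard library are available. Lean on these libraries where they do the work, as an engineer would, in place of code of your own. Each camera call takes 0.05 s, during which the arm holds its last target. There are 200 camera calls.

## Working session

There is one attempt and no reset: what is moved stays moved. The work goes in short steps, each a Python script; the robot and the scene stay as the last script left them, time stands still between calls to the robot, and variables do not carry over. Pictures are saved under pics/ and viewed, at most 10 in all, crops included, and the job is handed in when it is done.

```bash
mkdir -p pics; ls
cat > h.py <<'E'
import numpy as np, cv2
from workcell import *
def cloud(c):
    z=c["range_z"].astype(float); v,u=np.mgrid[0:z.shape[0],0:z.shape[1]]
    P=np.stack([(u-c["cx"])/c["fx"]*z,-(v-c["cy"])/c["fy"]*z,-z,np.ones_like(z)],-1)
    W=(P@np.array(c["cam_to_world"]).T)[...,:3]; W[z<=0]=np.nan
    return W
E
python3 - <<'E'
from h import *
import pickle
for n in("top","side"):
    c=camera(n); pickle.dump(c,open(n+".pkl","wb")); cv2.imwrite(f"pics/{n}0.png",c["image"])
    print(n,{k:v for k,v in c.items() if k not in("image","range_z")}, (c["range_z"]>0).mean())
s=read_state();print(s, grip_point_offset)
E
```

```text
pics
top {'fx': 449.878077296524, 'fy': 449.878077296524, 'cx': 322.4416680512435, 'cy': 198.35526276717343, 'cam_to_world': array([[-2.19763622e-02,  9.89680372e-01, -1.41597320e-01,
         4.21100339e+02],
       [-9.99754620e-01, -2.21488331e-02,  3.58087589e-04,
        -7.26956378e+01],
       [-2.78182314e-03,  1.41570444e-01,  9.89924275e-01,
         1.11383755e+03],
       [ 0.00000000e+00,  0.00000000e+00,  0.00000000e+00,
         1.00000000e+00]])} 0.995984375
side {'fx': 413.3841139992143, 'fy': 413.3841139992143, 'cx': 314.91907300988197, 'cy': 198.4106076548285, 'cam_to_world': array([[ 9.96006358e-01,  7.61968441e-02, -4.65335974e-02,
         5.30677952e+02],
       [-8.67844061e-02,  7.03823441e-01, -7.05053920e-01,
        -7.44016366e+02],
       [-2.09714469e-02,  7.06276578e-01,  7.07625320e-01,
         7.34193528e+02],
       [ 0.00000000e+00,  0.00000000e+00,  0.00000000e+00,
         1.00000000e+00]])} 0.99608984375
{'time': 0.1, 'qpos': array([ 1.0927894 ,  0.52194801, -0.036366  ,  1.59989542,  0.02121796,
        1.02108758, -0.11279933]), 'qvel': array([ 0.00171897, -0.00114945,  0.00051544, -0.00095921,  0.00019595,
       -0.00020317,  0.00034501]), 'joint_efforts': array([ 5.62083005e-03, -9.28476906e+01,  1.98428571e+00, -3.70531797e+01,
        1.81145885e-02,  5.37159765e-03,  1.11483030e-05]), 'eef_pos': array([ 247.75394152, -573.50327016,  230.80674345]), 'tool_rot': array([[ 9.17980282e-01,  3.96625787e-01, -4.32737703e-04],
       [ 3.96626019e-01, -9.17979891e-01,  8.48868879e-04],
       [-6.05612226e-05, -9.50879925e-04, -9.99999546e-01]]), 'ft_force': array([-0.55065321, -1.11411833,  0.37620475]), 'torque': array([-0.04849711, -0.01647169,  0.02105621]), 'gripper_force': 0.0, 'finger_gap': 85.37967726749261} -18.700000000000003
```

View pics/top0.png

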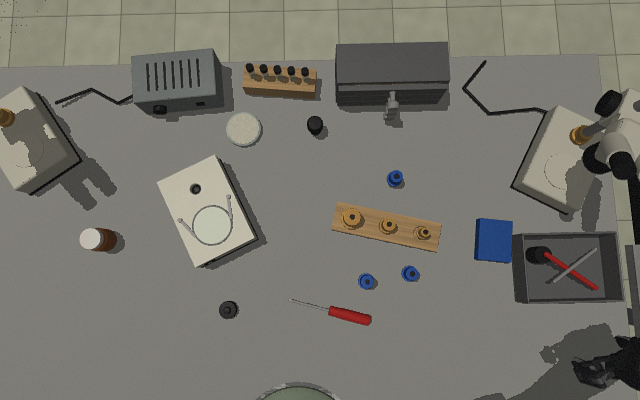

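View pics/side0.png

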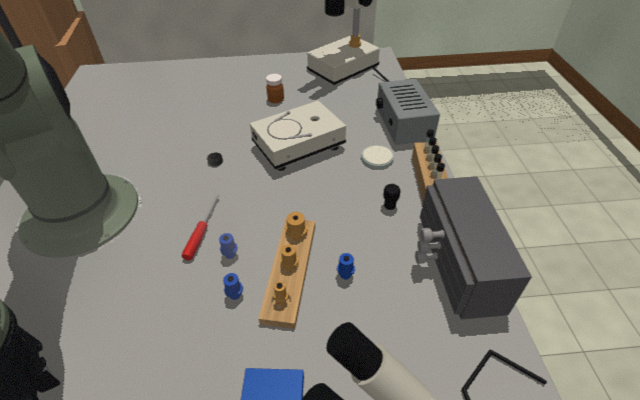

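The bronze bushings stand in the rack at top-view (352,216), (388,226) and (424,233). The three blue look-alikes are at (396,178), (367,282) and (410,273). The bore is the dark spot at (196,189) in the loose-ringed cream base; the other cream bases at the left and right edges already have posts in them. I'll measure each bushing and take one enlarged crop to confirm.

```bash
cat > m.py <<'E'
from h import *
import pickle
from scipy.optimize import least_squares
def circ(p):
    r=least_squares(lambda q:np.hypot(*(p-q[:2]).T)-q[2],[*p.mean(0),15],loss="soft_l1").x
    return r
def onplane(c,uv,z):
    T=np.array(c["cam_to_world"]);uv=np.atleast_2d(uv).astype(float)
    d=np.c_[(uv[:,0]-c["cx"])/c["fx"],-(uv[:,1]-c["cy"])/c["fy"],-np.ones(len(uv))]@T[:3,:3].T
    return T[:3,3]+d*((z-T[2,3])/d[:,2])[:,None]
if __name__=="__main__":
    t=pickle.load(open("top.pkl","rb"));s=pickle.load(open("side.pkl","rb"))
    W=cloud(t);V=cloud(s)
    print("bench z top/side",np.nanmedian(W[300:390,150:250,2]),np.nanmedian(V[90:150,100:180,2]))
    for n,(u,v) in dict(big=(352,216),mid=(388,226),small=(424,233)).items():
        c0=onplane(t,(u,v),72)[0]
        for nm,X in(("top",W),("side",V)):
            P=X[np.isfinite(X[...,2])&(np.hypot(X[...,0]-c0[0],X[...,1]-c0[1])<35)]
            h=P[P[:,2]>63]; f=P[(P[:,2]>34)&(P[:,2]<45)]
            if len(h)<4: print(n,nm,"few");continue
            (x,y),r=cv2.minEnclosingCircle(h[:,:2].astype(np.float32))
            print(n,nm,len(h),"maxz %.1f med %.1f"%(h[:,2].max(),np.median(h[:,2])),"hub",h[:,:2].mean(0).round(1),(round(x,1),round(y,1),round(r,1)), "flange r",[round(q,1) for q in cv2.minEnclosingCircle(f[:,:2].astype(np.float32))[1:]] if len(f)>3 else None)
    for nm,c,X,(u,v) in(("top",t,W,(196,189)),("side",s,V,(315,119))):
        zt=np.nanmedian(X[v-14:v+15,u-14:u+15,2])
        g=cv2.cvtColor(c["image"],cv2.COLOR_BGR2GRAY)[v-14:v+15,u-14:u+15]
        g=cv2.resize(g,None,fx=8,fy=8,interpolation=cv2.INTER_CUBIC)
        m=(g<110).astype(np.uint8)
        cs=max(cv2.findContours(m,cv2.RETR_EXTERNAL,cv2.CHAIN_APPROX_NONE)[0],key=cv2.contourArea)[:,0]
        uv=(cs+.5)/8-.5+[u-14,v-14]
        p=onplane(c,uv,zt)[:,:2]
        q=cv2.fitEllipse(p.astype(np.float32)); print(nm,"base top z",zt,"bore ellipse",q)
        # base top by depth
        M=(np.abs(X[...,2]-zt)<6)&(np.hypot(X[...,0]-p[:,0].mean(),X[...,1]-p[:,1].mean())<230)
        M=cv2.morphologyEx(M.astype(np.uint8),cv2.MORPH_OPEN,np.ones((3,3)))
        n,L=cv2.connectedComponents(M); l=np.bincount(L[v-14:v+15,u-14:u+15].ravel(),minlength=n)[1:].argmax()+1
        P=X[L==l];rc=cv2.minAreaRect(P[:,:2].astype(np.float32));print("base rect",rc)
    T=t["image"][165:300,335:450];cv2.imwrite("pics/c1.png",cv2.resize(T,None,fx=4,fy=4,interpolation=cv2.INTER_CUBIC))
E
python3 m.py
```

```text
bench z top/side -0.6501277175132145 -0.2404693526682422
big top 231 maxz 77.4 med 72.0 hub [ 525.1 -140.3] (525.7, -140.3, 19.9) flange r [24.9]
big side 237 maxz 76.0 med 71.3 hub [ 525.1 -141.9] (525.0, -139.0, 20.7) flange r [25.4]
mid top 135 maxz 79.3 med 72.3 hub [ 506.4 -224.9] (506.4, -225.4, 15.0) flange r [18.6]
mid side 169 maxz 76.0 med 71.3 hub [ 506.6 -226.8] (505.7, -224.5, 15.7) flange r [18.8]
small top 75 maxz 78.5 med 72.7 hub [ 486.5 -307.5] (486.8, -308.6, 11.0) flange r [13.9]
small side 116 maxz 77.1 med 71.4 hub [ 486.8 -309.8] (486.3, -307.4, 12.1) flange r [13.7]
top base top z 77.15656422029565 bore ellipse ((599.043701171875, 224.09849548339844), (24.866214752197266, 25.371063232421875), 175.54368591308594)
base rect ((549.2994995117188, 200.76229858398438), (221.161865234375, 151.0998077392578), 25.190223693847656)
side base top z 77.20476000563372 bore ellipse ((599.7562866210938, 223.60888671875), (17.48690414428711, 21.33814239501953), 92.31266784667969)
base rect ((549.2396240234375, 201.8631591796875), (221.801025390625, 156.1126251220703), 24.958145141601562)
```

View pics/c1.png

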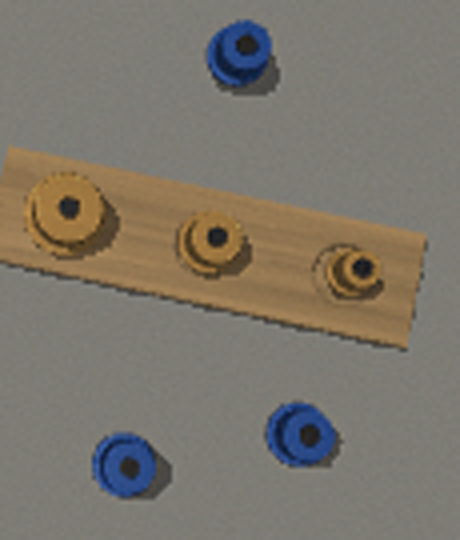

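The crop shows bronze hubs decreasing in size from left to right. By depth the hub radii are 19.9, 15.0 and 11.0 mm, so the centre one at pixel (388,226) is the 30 mm hub, the middle bushing. The blue ones are decoys. I'll grip it now with the fingers closing across the rack.

```bash
cat >> h.py <<'E'
def R(yx,yy):
    n=np.hypot(yx,yy);yx/=n;yy/=n
    return np.array([[-yy,yx,0],[yx,yy,0],[0,0,-1.]])
RG=R(.975,-.225); RB=R(.425,-.905)
MID=np.array([506.2,-225.2]); BORE=np.array([599.1,224.0])
E
python3 - <<'E'
from h import *
import pickle
for p,r in(((*MID,42),RG),((*MID,190),RG),((*BORE,200),RB),((*BORE,70),RB)): print(inverse_kinematics(np.array(p),r))
movep(np.array([*MID,130.]),RG)
movel(np.array([*MID,42.]),max_speed=80)
s=read_state();print(s["time"],s["eef_pos"],s["ft_force"])
clamp()
s=read_state();print(s["time"],s["eef_pos"],s["finger_gap"],s["gripper_force"],s["ft_force"])
movel(np.array([*MID,170.]),max_speed=120)
s=read_state();print(s["time"],s["eef_pos"],s["finger_gap"],s["gripper_force"],s["ft_force"])
movep(np.array([*BORE,170.]),RB)
s=read_state();print(s["time"],s["eef_pos"],s["finger_gap"],s["ft_force"])
for n in("top","side"):
    c=camera(n); pickle.dump(c,open(n+"1.pkl","wb")); cv2.imwrite(f"pics/{n}1.png",c["image"])
    u,v=(196,189) if n=="top" else (315,119)
    a=c["image"][max(0,v-75):v+75,u-100:u+100]; cv2.imwrite(f"pics/{n}1c.png",cv2.resize(a,None,fx=4,fy=4))
E
```

```text
[ 0.48889141  0.69116763 -0.24659628  1.90838327  0.2895577   0.57634078
 -0.1742736 ]
[ 0.56768425  0.47622416 -0.34816969  1.81824679  0.20397678  0.88217345
 -0.10184826]
[-0.05419911  0.64102784 -0.61686181  1.56723456  0.40668559  1.0644955
 -1.90871273]
[-0.21024588  0.76097192 -0.36769438  1.65977537  0.35725516  0.7879009
 -1.87148033]
2.9833 [ 506.48527197 -225.33066223   42.46816384] [-0.09451963 -0.63879711  0.72694627]
3.5417 [ 506.3321307  -225.25666152   42.27561869] 28.41403549563277 58.712085485458374 [-1.45345654  1.37780266  4.90327446]
4.7583 [ 505.84889201 -225.05664003  169.3092892 ] 28.57031218960558 59.164323806762695 [-0.58341115 -0.13789428 -1.85409226]
6.4333 [599.38853745 222.70435791 169.85978432] 28.658205259528785 [ 1.12540663 -0.07692049 -1.90068494]
```

View pics/side1c.png

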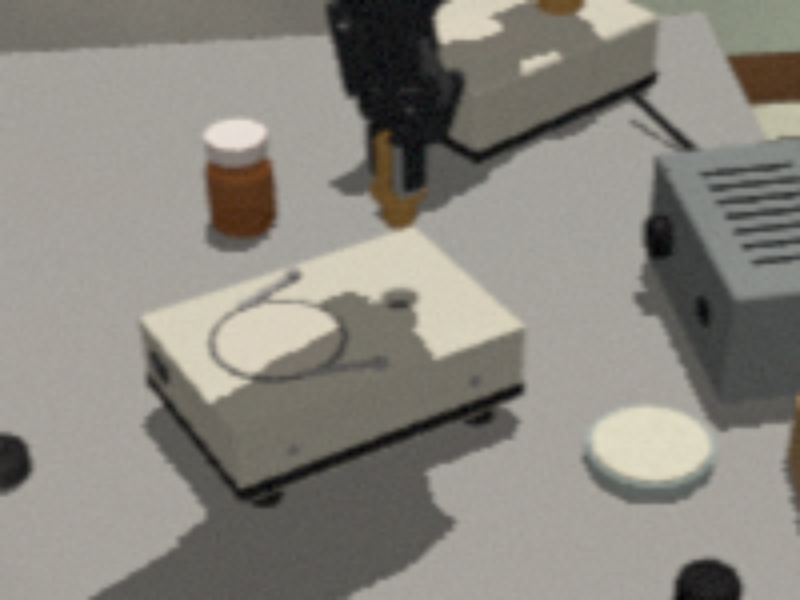

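The side view shows the bushing held upright, shank down at crop (400,205). The bore is just below it at (400,297) and the dish is clear. I'll descend to just above the mouth and check the alignment.

Run:
```python
from h import *
from m import onplane
import pickle
movel(np.array([*BORE,114.]),max_speed=80); wait(.3)
s=read_state();print(s["time"],s["eef_pos"],s["tool_rot"][:,2],s["finger_gap"],s["ft_force"])
c=camera("side"); pickle.dump(c,open("side2.pkl","wb"))
X=cloud(c)
hsv=cv2.cvtColor(c["image"],cv2.COLOR_BGR2HSV)
m=((hsv[...,0]>8)&(hsv[...,0]<28)&(hsv[...,1]>120)); m[:, :295]=0;m[:,335:]=0;m[:60]=0;m[150:]=0
for v in range(85,125):
    u=np.flatnonzero(m[v])
    if len(u): print(v,u.min(),u.max(),X[v,u].mean(0).round(1))
a=c["image"][75:150,265:365]; cv2.imwrite("pics/s2.png",cv2.resize(a,None,fx=8,fy=8,interpolation=cv2.INTER_CUBIC))
```

```text
7.6833 [599.25087968 224.0419329  114.32209784] [ 4.67631564e-04  1.78585662e-04 -9.99999875e-01] 28.307183585589346 [-0.4582709   0.43441567 -1.36484498]
95 310 312 [593.2 237.4 143.6]
96 309 312 [591.5 233.2 143.2]
97 309 312 [591.  226.6 144.1]
98 309 312 [590.7 223.6 142.9]
99 309 312 [590.2 217.7 143.5]
100 309 312 [590.1 216.3 141.4]
101 309 312 [589.9 214.9 139.2]
102 309 312 [589.8 215.  136.1]
103 309 312 [589.7 214.7 133.2]
104 309 312 [589.5 212.6 131.5]
105 310 312 [590.8 214.1 127.3]
106 310 312 [590.7 214.1 124.3]
107 310 312 [590.6 213.  121.8]
108 309 312 [589.3 215.3 117.4]
109 309 312 [589.2 214.5 114.7]
110 309 313 [590.2 211.6 113.4]
111 310 319 [nan nan nan]
112 311 318 [599.2 206.9 109.4]
113 312 317 [599.3 209.  104.9]
114 312 317 [599.6 213.5  98.7]
115 312 317 [599.6 214.   95.1]
116 312 317 [599.5 214.4  91.6]
117 313 317 [600.7 213.   89.3]
```

View pics/s2.png

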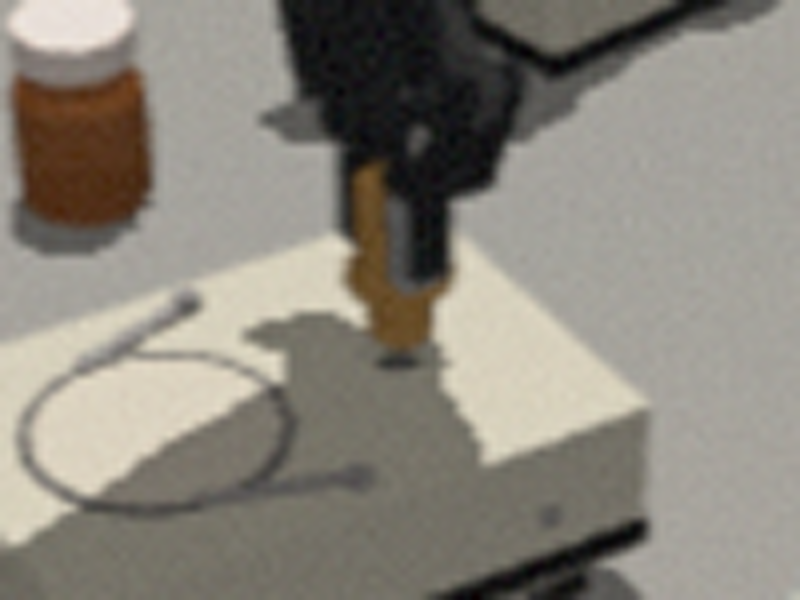

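The shank sits centred over the mouth (axis about x 599.4, with the dark bore ellipse right beneath at crop (400,360)). I'll insert with a soft guard and find the ring.

Run:
```python
from h import *
def rep(g):
    s=read_state();print(g,round(s["time"],2),s["eef_pos"].round(2),s["ft_force"].round(2),round(s["finger_gap"],2),s["torque"].round(2))
rep(movel(np.array([*BORE,84.]),max_speed=15,guard=8))
```

```text
True 8.94 [598.89 224.88  95.66] [-0.96  0.08  7.38] 28.86 [ 0.06  0.25 -0.  ]
```

Contact came with the foot about 11 mm below the mouth, which is the ring (the rim would have been at about 0). Now the slow press.

Run:
```python
from h import *
import pickle
def rep(g):
    s=read_state();print(g,round(s["time"],2),s["eef_pos"].round(2),s["ft_force"].round(2),round(s["finger_gap"],2),s["torque"].round(2));return s
s=rep(0)
g=19.2-s["ft_force"][2]
rep(movel(np.array([*BORE,79.]),max_speed=5,guard=g))
c=camera("side")
a=c["image"][75:150,265:365]; cv2.imwrite("pics/s3.png",cv2.resize(a,None,fx=8,fy=8,interpolation=cv2.INTER_CUBIC))
rep(0)
```

```text
0 8.94 [598.89 224.88  95.66] [-0.96  0.08  7.38] 28.86 [ 0.06  0.25 -0.  ]
True 11.32 [599.08 224.95  83.23] [-4.88 -2.2  16.25] 28.44 [-0.34  1.1   0.01]
0 11.37 [599.09 224.96  83.38] [-4.42 -1.87 17.29] 28.41 [-0.3   0.99 -0.05]
```

View pics/s3.png

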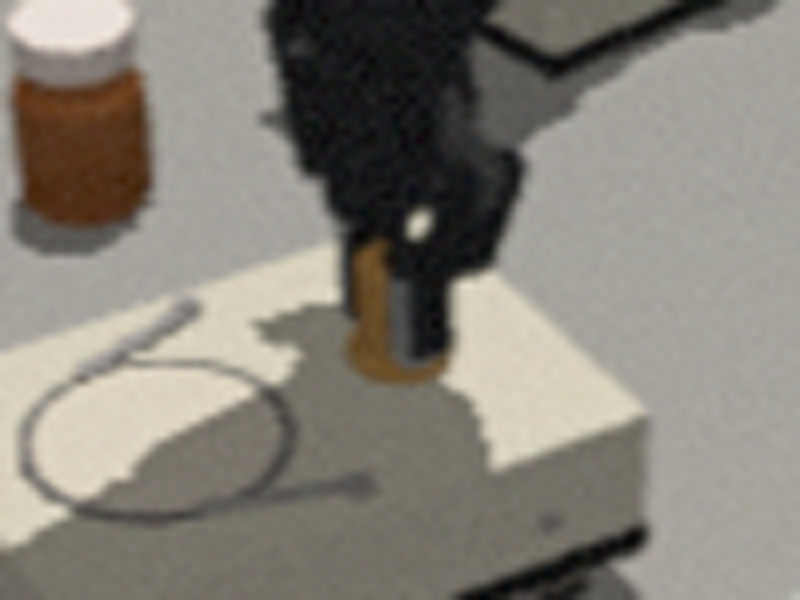

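The flange looks down on the base, but the guard tripped near 17 N with some side load, so I'm not certain it's fully home. I'll let go and finish with a clean axial push on the plug with closed fingers.

Run:
```python
from h import *
def rep(g):
    s=read_state();print(g,round(s["time"],2),s["eef_pos"].round(2),s["ft_force"].round(2),round(s["finger_gap"],2));return s
open_gripper(); rep("open")
p=read_state()["eef_pos"]
movel(np.array([*BORE,145.]),max_speed=80)
clamp(); wait(.2); rep("shut")
movel(np.array([*BORE,125.]),max_speed=40,guard=6); s0=rep("pre")
print(movel(np.array([*BORE,108.]),max_speed=5,guard=4)); rep("touch")
for k in range(4):
    s=read_state(); f=s["ft_force"][2]-s0["ft_force"][2]
    if f>19.3: break
    print(movel(np.array([*BORE,106.]),max_speed=4,guard=20.3-f)); rep("push")
```

```text
open 11.96 [598.6  225.22  82.48] [-0.35 -0.27 -0.46] 85.07
shut 13.86 [599.09 224.01 145.01] [0.23 0.13 0.5 ] 0.05
pre 14.51 [599.11 224.02 124.97] [ 0.04  0.1  -0.29] 0.36
True
touch 16.11 [599.15 224.01 118.31] [ 0.1  -0.64  5.27] -0.06
True
push 17.42 [599.37 224.12 115.7 ] [-4.69 -2.46 17.65] 0.01
True
push 18.08 [599.37 224.15 115.64] [-5.16 -3.21 19.29] -0.13
```

The stiffness from touch to push is about 5.3 N/mm. That matches the feet alone, with the ring not moving, so the shoulder is home. I'll retreat and verify.

Run:
```python
from h import *
movel(np.array([*BORE,170.]),max_speed=80)
open_gripper()
movep(np.array([480.,0.,260.]),RB); wait(.3)
s=read_state();print(s["time"],s["ft_force"])
for n in("top","side"):
    c=camera(n);X=cloud(c);d=np.hypot(X[...,0]-599.2,X[...,1]-224.0);z=X[...,2]
    ring=(d>24)&(d<45)&(abs(z-77)<8); hub=(d>7)&(d<13)&(z>95); fl=(d>16)&(d<18.5)&(z>75)&(z<95); h2=(d<15)&(z>108)
    A=np.c_[X[hub][:,:2]-[599.2,224],np.ones(hub.sum())]
    print(n,"base",np.median(z[ring]).round(2),"hubtop",np.median(z[hub&(z>108)]).round(2),"flange",np.median(z[fl]).round(2),ring.sum(),hub.sum(),fl.sum(),"c",X[h2].mean(0).round(1))
    u,v=(196,189) if n=="top" else (315,112)
    cv2.imwrite(f"pics/{n}4.png",c["image"])
    a=c["image"][v-37:v+38,u-50:u+50];cv2.imwrite(f"pics/{n}4c.png",cv2.resize(a,None,fx=8,fy=8,interpolation=cv2.INTER_CUBIC))
```

```text
21.0583 [-0.31425631  0.8687383  -0.20095196]
top base 77.45 hubtop 115.73 flange 83.38 561 72 42 c [598.7 223.2 116. ]
side base 77.29 hubtop 115.1 flange 80.96 289 50 33 c [599.  220.7 114.5]
```

View pics/side4c.png

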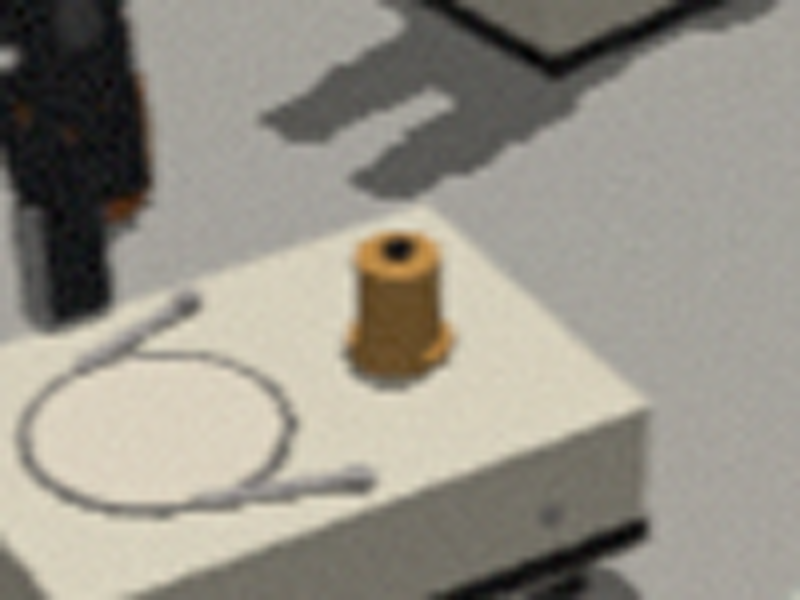

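View pics/top4.png

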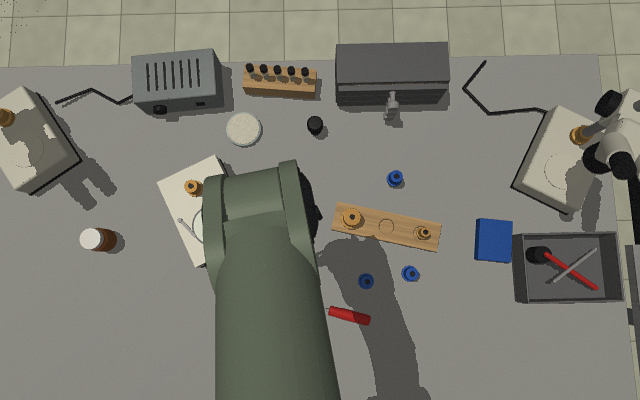

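The bushing stands upright in the socket at crop (398,310). Its hub top is 37.8 to 38.3 mm above the base (38 nominal), so the shoulder is flush. The other two bushings, the dish at (243,128) and the eyepiece at (315,125) haven't moved. The robot is clear of everything.

```bash
python3 -c "
from workcell import *
print(finish_job())"
```

```text
the job is handed in; nothing more can be done
None
```

The middle bronze bushing is pressed fully home in the microscope base's socket with a final push of about 20 N, then released and handed in at about 21 s; the other bushings, eyepiece and dish were left where they were.

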